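# Take a dry-fitted wooden doll apart for finishing

### The arm

A 6-joint arm with a two-finger parallel gripper is mounted at the origin on the work surface. World frame = base frame: x ahead of the robot, y to its left, z up, the work surface at z = 0. Lengths are in m, angles in rad, forces in N, time in s.
With the tool pointing down it reaches from about 0.375 to 0.9 m from the base axis. Payload 3.1 kg.
Tool frame: the origin (TCP) lies between the finger pads; the fingertips stand 11 mm ahead of it and the grasp point (between the pads) lies 8 mm behind it; z points along the fingers, y is the line along which they close (so a half turn about z gives the same grasp; the last joint's range is limited). The gripper opens to 87 mm and grips with 3 to 60 N. Pads are 19 mm wide; open, the fingers measure 117 mm over their backs; the gripper's body (75 mm by 190 mm) begins 51 mm behind the grasp point.
Start: joints at [-1.413, 0.527, 1.433, -0, 1.181, -0.178], TCP at [0.207, -0.59, 0.201] pointing down, gripper open.
Joint ranges: [-3.08, 3.08], [-0.75, 2.2], [0.22, 2.44], [-1.43, 4.57], [0, 2.65], [-2.85, 2.85]. Speed limits (rad/s): [2.79, 2.79, 3.14, 3.14, 3.14, 3.14].

### API

Orientations are given as a unit quaternion [x, y, z, w].
In Python, from rig import robot gives the robot as it stands.
- The arm moves only by the tool move_arm, never from a script. Its argument "moves" is text: rows parted by semicolons, each of 7 numbers parted by spaces: the shift along the tool's x, y, z in units of 100 mm (1.0 is 100 mm), then the turn, a rotation vector about the tool's x, y, z in units of 90 degrees (1.0 is 90 degrees), then the opening, from 0 (shut) to 1 (fully open). A call has 1 to 12 rows; each row is the pose to reach, as a shift and turn from the pose commanded when the call began, along the tool's axes at that moment; what a row does not reach only later rows make up. A row lasts 1/10 s, in which the tool goes at most 50 mm and 8.59 degrees, less where a joint would pass 70% of its speed; a pose out of reach is approached as far as the arm can. A call with a number of a shift or a turn outside -1 to 1 is refused whole. A call with a gripper value outside its range is refused whole. The fingers move at their own pace and stop on an object; "squeeze" is the grip in N (left out, the last holds). Time passes only in rows, so rows that repeat a pose let the fingers close. It gives the time, the measured TCP pose, the force, the opening and the grip force at its end, in the units of the state.
- robot.get_obs(): the state, without advancing time (a new reading comes with each control period).
- robot.camera(name): name is "side" or "top" or "wrist"; returns a dict with "image" (480x640x3 uint8, red, green, blue), "intrinsics" (3x3 intrinsics, pixels), "dist_coeffs" ([k1, k2, p1, p2, k3] as OpenCV has them; the pictures are not rectified), "extrinsics" (4x4, takes a point from world to camera coordinates). Camera axes: x right, y up, looking along -z (the intrinsics and any distortion apply to the point x, -y, -z); pixel columns grow to the right and rows downward; lengths in m; the calibration is good to about 2 mm. A picture is of the moment at which its call begins. There is no depth.
- robot.hand_in(): hands the job in; it is judged then, once.
The state is a dict: "time": time; "q": joint angles; "joint_velocities": joint speeds; "joint_torque": joint torques, N m; "position": TCP position; "tool_rot": TCP orientation; "ft_force": force on the tool from outside, world axes, zero at the start; "moment": the same for the moment, N m; "grip_width": finger opening in m; "grip_force": force on a finger pad.
Only numpy, scipy, OpenCV 4.12 (cv2) and the standard library are available. Lean on these libraries where they do the work, as an engineer would, in place of code of your own. Each camera call takes 0.05 s, during which the arm holds its last target. There are 200 camera calls.

### The job

The bare wooden doll stands stacked without glue: take it apart from the top, one part after another, and set each part upright on the cork pad cut to its own outline: head on the small round pad, then chest on the square, skirt on the large round, and last the foot block on the oblong. Centre each part on its pad, with straight-sided parts turned to match their pad, tip none of them over, and leave the finished painted doll standing where it is.

Things in the scene. Friction and masses are not known exactly. Their poses are not given: they have to be found in the camera images.
- foot_block: Bottom part of the bare wooden doll: plain wood block 116 mm long (its x) by 64 mm wide (its y) by 34 mm high, standing on the table at the start. Origin: centre of the underside, z up. About 0.15 kg.
- skirt: Second part from below: upright wooden cylinder, 60 mm in diameter, 42 mm high, two dark turned lines near its foot. Rests loose on the foot block's top, on its middle within 3 mm. Origin: centre of the underside, z up. About 0.075 kg.
- chest: Third part: square wooden block 40 by 40 mm (x, y), 40 mm high, small dark drilled holes in its two x faces. Rests loose on the skirt, on its middle within 3 mm, turned by up to 0.4 rad to the skirt. Origin: centre of the underside, z up. About 0.04 kg.
- head: Top part: round wooden head, 28 mm in diameter and 40 mm high, straight-sided from 7 to 30 mm above its underside, foot 22 mm and flat top 18 mm in diameter. Rests loose on the chest, so its underside is 116 mm above the table at the start. Origin: centre of the underside, z up. About 0.025 kg.
- pad_oblong: Fixed oblong cork pad, 134 mm (x) by 80 mm (y), 5 mm thick, flat on the table: place of the foot block, long side along long side. Origin: centre of the underside, at table height.
- pad_large_round: Fixed round cork pad, 78 mm in diameter, 5 mm thick: place of the skirt. Origin: centre of the underside, at table height.
- pad_square: Fixed square cork pad, 60 by 60 mm (x, y), 5 mm thick: place of the chest, sides parallel (any quarter turn will do). Origin: centre of the underside, at table height.
- pad_small_round: Fixed round cork pad, 47 mm in diameter, 5 mm thick: place of the head. Origin: centre of the underside, at table height.
- finished_doll: Finished painted doll to leave alone: dark round foot 54 mm in diameter, blue dress, red hat, 120 mm high, loose on the table. Origin: centre of the underside, z up. Other clutter up to 120 mm high lies at least 100 mm (centre to centre) from the parts and pads.
Mind the look-alikes: they are no part of the job. Leave any green look-alike of the skirt alone. Leave any turquoise look-alike of the pad_square alone.

How it is judged:
By the outcome, as a careful person would: the job done as asked, in the order asked, and still so for the second after the job is handed in, with the robot touching nothing.
It also fails if it takes over 106 s, if anything falls off the work surface, if the arm or the gripper's body presses on something with over 40 N, if the wrist force passes 120 N, or if a joint passes its speed limit or range.

## Working session

There is one attempt and no reset: what is moved stays moved. The work goes in short steps, Python scripts to look and compute and a tool call to move; the robot and the scene stay as the last step left them, time stands still between calls to the robot, and variables do not carry over. Pictures are saved under pics/ and viewed, at most 14 in all, crops included, and the job is handed in when it is done.

Besides the shell and the picture viewer there is one more tool, called after ">>>" as name(argument=value, ...), one argument or row to a line, values as JSON. move_arm: Moves the arm, as the interface text tells. Shifts and turns lie within -1 to 1; 1 stands for 100 mm of shift or 90 degrees of turn. Its arguments: {"type":"object","properties":{"moves":{"type":"string"},"squeeze":{"type":"number"}},"required":["moves"]}

```bash
mkdir -p pics
python3 - <<'E'
from rig import robot
import cv2
for n in("top","side"):
    c=robot.camera(n); cv2.imwrite(f"pics/{n}0.png",c["image"][:,:,::-1]); print(n,c["intrinsics"],c["dist_coeffs"],c["extrinsics"])
o=robot.get_obs(); print(o)
E
```

```text
top [[591.56702582   0.         319.44769917]
 [  0.         591.56702582 243.10501937]
 [  0.           0.           1.        ]] [-0.18587256  0.          0.          0.          0.        ] [[-0.0282276  -0.99953388 -0.01162834  0.04520703]
 [ 0.99725786 -0.02895565  0.06810535 -0.55540732]
 [-0.06841031 -0.009674    0.99761037 -1.24242908]
 [ 0.          0.          0.          1.        ]]
side [[520.88879794   0.         311.86978983]
 [  0.         520.88879794 235.89804118]
 [  0.           0.           1.        ]] [-0.0721565  0.         0.         0.         0.       ] [[-0.98344324 -0.17967429  0.02359101  0.53737653]
 [ 0.10935873 -0.48462363  0.86785978 -0.14184393]
 [-0.14449933  0.85607072  0.49624879 -1.19174126]
 [ 0.          0.          0.          1.        ]]
{'time': 0.1, 'q': array([-1.41252662e+00,  5.28402693e-01,  1.43377584e+00, -8.83160913e-06,
        1.18139266e+00, -1.78480871e-01]), 'joint_velocities': array([-7.81651309e-04, -2.52036331e-03, -4.24092904e-03, -6.66441081e-05,
       -4.18243256e-04,  1.63236208e-04]), 'joint_torque': array([ 4.95683598e-04, -4.40986204e+01, -1.77150822e+01,  6.33980683e-02,
        5.34007244e-02, -4.80819472e-05]), 'position': array([ 0.20643774, -0.58917818,  0.19995088]), 'tool_rot': array([ 9.85857574e-01,  1.67582412e-01,  5.91361998e-06, -9.89259892e-04]), 'ft_force': array([ 1.08809452,  0.29166888, -0.36751963]), 'moment': array([-0.03499764, -0.00950202,  0.00616865]), 'grip_force': 0.0, 'grip_width': 0.08680620052184619}
```

View pics/top0.png

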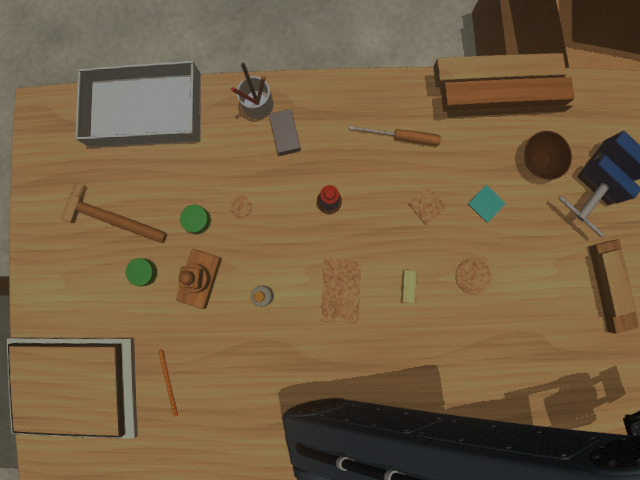

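View pics/side0.png

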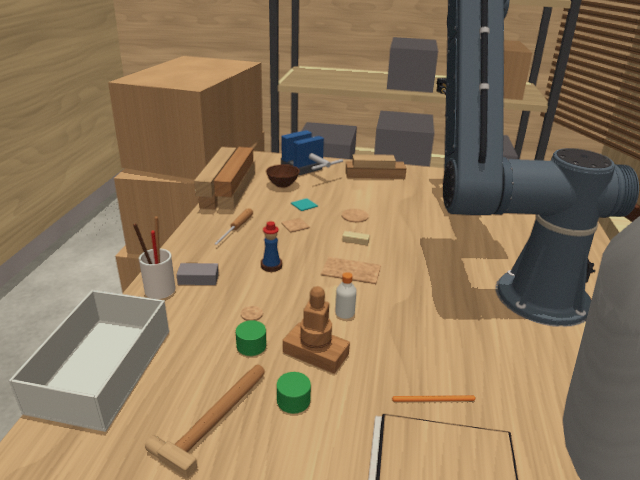

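The top picture shows the stack at about (195,278), the small round pad at (241,206), square pad at (427,206), large round pad at (473,275), oblong pad at (341,290) and the painted doll at (329,198). Two green look-alikes and a white bottle stand near the stack. I'll enlarge for a closer reading.

```bash
cat > h.py <<'E'
import numpy as np, cv2
from scipy.spatial.transform import Rotation as R
def ray(c,uv,z):
    "pixels -> world points at heights z"
    p=cv2.undistortPoints(np.array(uv,float).reshape(-1,1,2),c["intrinsics"],np.array(c["dist_coeffs"]))[:,0]
    E=c["extrinsics"]; d=np.c_[p[:,0],-p[:,1],-np.ones(len(p))]@E[:3,:3]
    o=-E[:3,:3].T@E[:3,3]; return o+d*((z-o[2])/d[:,2])[:,None]
def proj(c,P):
    E=c["extrinsics"]; q=np.atleast_2d(P)@E[:3,:3].T+E[:3,3]; q=q*[1,-1,-1]
    return cv2.projectPoints(q,np.zeros(3),np.zeros(3),c["intrinsics"],np.array(c["dist_coeffs"]))[0][:,0]
E
python3 - <<'E'
import cv2,numpy as np
im=cv2.imread("pics/top0.png")
a=im[235:315,165:235]; b=im[190:225,225:260]
A=cv2.resize(im[185:315,160:265],None,fx=4.5,fy=4.5,interpolation=cv2.INTER_CUBIC)
cv2.imwrite("pics/a.png",A)
B=cv2.resize(im[180:330,310:500],None,fx=4,fy=4,interpolation=cv2.INTER_CUBIC)
cv2.imwrite("pics/b.png",B)
E
```

```text
(no output)
```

View pics/a.png

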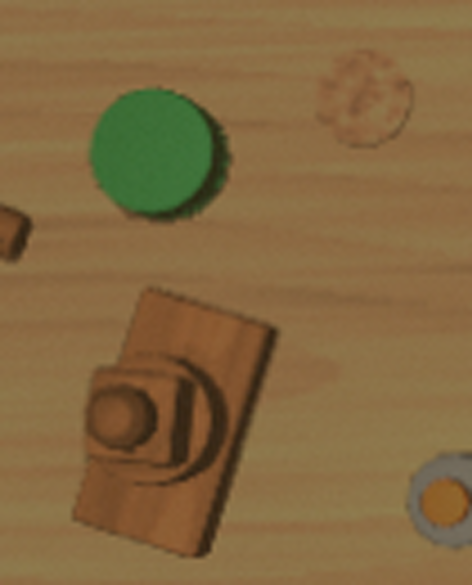

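View pics/b.png

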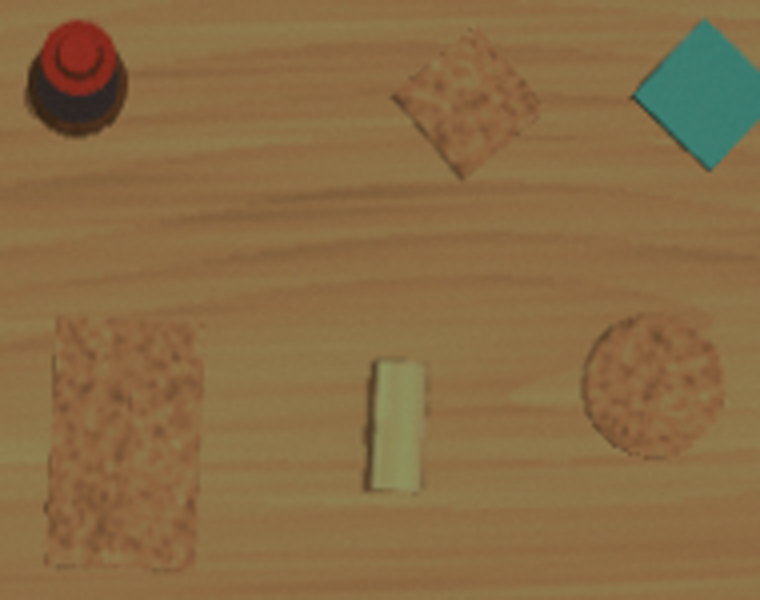

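Crop readings (crop a at 4.5x, crop b at 4x):

| Item | Crop | Position |
|---|---|---|
| Head top | a | (121,416) |
| Chest top corners | a | (92,367), (180,375), (170,465), (84,456) |
| Foot block top corners | a | (148,288), (272,326), (200,556), (73,520) |
| Small round pad | a | (364.5,98.5) |
| Square pad corners | b | (472,28), (541,100), (462,180), (391,97) |
| Oblong pad corners | b | (56,317), (203,322), (193,571), (47,566) |
| Large round pad | b | (653.5,385) |

```bash
cat > m.py <<'E'
from rig import robot
from h import *
c=robot.camera("top")
def A(l): return (np.array(l,float)+.5)/4.5-.5+[160,185]
def B(l): return (np.array(l,float)+.5)/4-.5+[310,180]
def show(n,uv,z):
    P=ray(c,uv,z)[:,:2]; s=n+" c %s"%P.mean(0).round(4)
    if len(P)==4:
        e=np.roll(P,-1,0)-P; s+=" len %s ang %s"%((np.linalg.norm(e,axis=1)*1e3).round(1),np.degrees(np.arctan2(e[:,1],e[:,0])).round(1))
    print(s)
show("head",A([[121,416]]),.156)
show("chest",A([[92,367],[180,375],[170,465],[84,456]]),.116)
show("skirtR,B,T",A([[155,487],[155,352]]),.076)
show("foot",A([[148,288],[272,326],[200,556],[73,520]]),.034)
show("psmall",A([[364.5,98.5]]),.005)
show("psq",B([[472,28],[541,100],[462,180],[391,97]]),.005)
show("pobl",B([[56,317],[203,322],[193,571],[47,566]]),.005)
show("plarge",B([[653.5,385]]),.005)
show("green",A([[152,152]]),.042); show("bottle",A([[443,500]]),.07); show("painted",B([[79,52]]),.12)
E
python3 m.py
```

```text
head c [0.4893 0.2847]
chest c [0.4899 0.2896] len [39.9 39.9 39.  39.5] ang [-96.5 172.5  82.9  -6.2]
skirtR,B,T c [0.4887 0.288 ]
foot c [0.4877 0.2889] len [ 62.4 113.4  63.4 115.4] ang [-108.3  161.2   73.4  -19.3]
psmall c [0.6423 0.1988]
psq c [ 0.634  -0.2054] len [54.4 62.3 59.3 59.1] ang [-138.2  133.2   38.5  -51.4]
pobl c [ 0.4539 -0.0136] len [ 79.2 133.8  78.3 133.7] ang [-93.6 175.9  86.4  -3.7]
plarge c [ 0.4765 -0.3018]
green c [0.6153 0.2953]
bottle c [0.4489 0.1573]
painted c [0.6489 0.0059]
```

>>> move_arm(
  moves="0.5 -0.5 -0.25 0 0 0.15 1; 1 -1 -0.5 0 0 0.29 1; 1 -1 -0.5 0 0 0.29 1; 1 -1 -0.5 0 0 0.29 1",
  squeeze=15,
)

```text
time: 0.55
position: [0.27, -0.4575, 0.2526]
tool_rot: [0.998, -0.058, 0.001, -0.001]
ft_force: [0.2, -1.2, -0.4]
grip_width: 0.0867
grip_force: 0.0
```

>>> move_arm(
  moves="0.35 -0.4 0 0 0 0 1; 0.7 -0.8 0 0 0 0 1; 0.7 -0.8 0 0 0 0 1",
)

```text
time: 0.85
position: [0.3493, -0.3878, 0.2505]
tool_rot: [0.998, -0.057, 0.0, -0.001]
ft_force: [-1.1, 0.1, 0.2]
grip_width: 0.087
grip_force: 0.0
```

>>> move_arm(
  moves="0.35 -0.4 0 0 0 0 1; 0.7 -0.8 0 0 0 0 1; 0.7 -0.8 0 0 0 0 1",
)

```text
time: 1.15
position: [0.4285, -0.3175, 0.2505]
tool_rot: [0.998, -0.057, 0.0, -0.001]
ft_force: [-0.1, -1.0, 0.8]
grip_width: 0.0869
grip_force: 0.0
```

>>> move_arm(
  moves="0.35 -0.4 0 0 0 0 1; 0.7 -0.8 0 0 0 0 1; 0.7 -0.8 0 0 0 0 1; 0.7 -0.8 0 0 0 0 1",
)

```text
time: 1.55
position: [0.5052, -0.2491, 0.2503]
tool_rot: [0.998, -0.058, -0.0, 0.0]
ft_force: [-0.2, -0.6, 0.1]
grip_width: 0.0871
grip_force: 0.0
```

```bash
cat > g.py <<'E'
import sys
from rig import robot
from h import *
def to(x,y,z,fa=None):
    "shift (tool axes, 100 mm units) and turn about tool z (90 deg units) to reach the pose; fa: world angle of finger line"
    o=robot.get_obs(); M=R.from_quat(o["tool_rot"]).as_matrix()
    s=M.T@(np.array([x,y,z])-o["position"])*10
    ya=np.degrees(np.arctan2(M[1,1],M[0,1])); t=0
    if fa is not None: t=-((fa-ya+90)%180-90)/90
    tilt=M.T@np.cross(M[:,2],[0,0,-1])/(np.pi/2)
    print("t",round(o["time"],1),"pos",o["position"].round(4),"yang",ya.round(1),"q6",o["q"][5].round(2),"w",round(o["grip_width"],4),"gf",round(o["grip_force"],1),"| shift",s.round(3),"turn",round(t,3),"tilt",tilt.round(3))
if __name__=="__main__": to(*map(float,sys.argv[1:]))
E
python3 - <<'E'
from g import *
c=robot.camera("wrist"); cv2.imwrite("pics/w1.png",c["image"][:,:,::-1])
to(.49,.285,.25)
for n,P in dict(sq=[.634,-.2054,.005],lg=[.4765,-.3018,.005],ob=[.4539,-.0136,.005],sm=[.6423,.1988,.005]).items(): print(n,proj(c,P).round(1))
E
```

```text
t 1.6 pos [ 0.5044 -0.2499  0.2504] yang -96.7 q6 1.03 w 0.0872 gf 0.0 | shift [-7.700e-01 -5.295e+00  1.000e-03] turn 0 tilt [0.    0.001 0.   ]
sq [[274.9 100.5]]
lg [[365.7 218.9]]
ob [[158.1 258.2]]
sm [[-40.  137.4]]
```

View pics/w1.png

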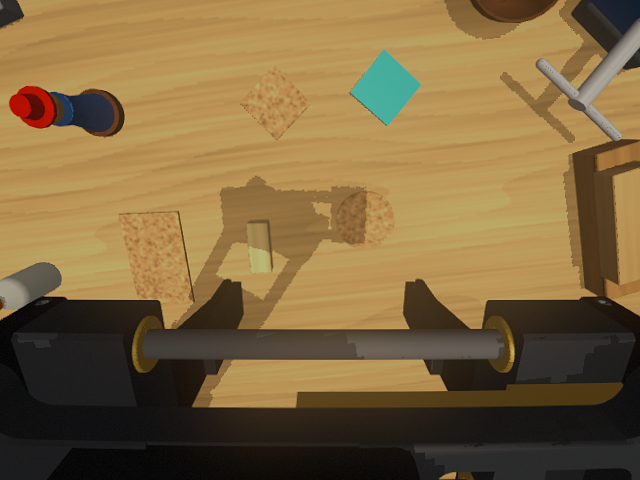

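Square pad corners in the wrist view are at (277,67), (309,103), (276,139) and (240,102). The large pad centre is at (365.5,218.5), which matches the top-camera prediction to within about 2 px. Now on to the stack.

Run:
```python
from g import *
c=robot.camera("wrist")
P=ray(c,[[277,67],[309,103],[276,139],[240,102]],.005)[:,:2]; e=np.roll(P,-1,0)-P
print(P.mean(0),np.linalg.norm(e,axis=1),np.degrees(np.arctan2(e[:,1],e[:,0]))%90)
print(ray(c,[[365.5,218.5]],.005))
d=P[[2,3]]-P[[0,1]];print((np.degrees(np.arctan2(d[:,1],d[:,0]))+45)%90)
```

```text
[ 0.63005507 -0.2066228 ] [0.0538488  0.05834099 0.05951712 0.05947204] [36.3935642  38.44039982 37.41474308 32.94717628]
[[ 0.47594495 -0.30225685  0.005     ]]
[35.20442934 37.3454988 ]
```

>>> move_arm(
  moves="-0.05 -0.44 0 0 0 0 1; -0.1 -0.88 0 0 0 0 1; -0.1 -0.88 0 0 0 0 1",
)

```text
time: 1.95
position: [0.5029, -0.1573, 0.2506]
tool_rot: [0.998, -0.058, -0.002, -0.001]
ft_force: [-0.6, -0.0, -0.3]
grip_width: 0.0866
grip_force: 0.0
```

>>> move_arm(
  moves="-0.05 -0.44 0 0 0 0 1; -0.1 -0.88 0 0 0 0 1; -0.1 -0.88 0 0 0 0 1",
)

```text
time: 2.25
position: [0.5042, -0.0695, 0.2508]
tool_rot: [0.998, -0.058, -0.001, -0.001]
ft_force: [0.5, -0.7, -0.3]
grip_width: 0.0867
grip_force: 0.0
```

>>> move_arm(
  moves="-0.05 -0.44 0 0 0 0 1; -0.1 -0.88 0 0 0 0 1; -0.1 -0.88 0 0 0 0 1",
)

```text
time: 2.55
position: [0.5057, 0.0186, 0.2509]
tool_rot: [0.998, -0.058, -0.0, -0.001]
ft_force: [-0.1, -1.4, 0.8]
grip_width: 0.0871
grip_force: 0.0
```

>>> move_arm(
  moves="-0.05 -0.44 0 0 0 0 1; -0.1 -0.88 0 0 0 0 1; -0.1 -0.88 0 0 0 0 1",
)

```text
time: 2.85
position: [0.507, 0.1068, 0.2509]
tool_rot: [0.998, -0.058, 0.0, -0.0]
ft_force: [0.4, -1.1, -0.4]
grip_width: 0.0872
grip_force: 0.0
```

>>> move_arm(
  moves="-0.05 -0.44 0 0 0 0 1; -0.1 -0.88 0 0 0 0 1; -0.1 -0.88 0 0 0 0 1; -0.1 -0.88 0 0 0 0 1",
)

```text
time: 3.25
position: [0.5081, 0.1921, 0.2507]
tool_rot: [0.998, -0.059, 0.0, 0.001]
ft_force: [0.3, -0.4, 0.5]
grip_width: 0.0871
grip_force: 0.0
```

Run:
```python
from g import *
c=robot.camera("wrist"); cv2.imwrite("pics/w2.png",c["image"][:,:,::-1])
to(.489,.287,.25,83.2)
for n,P in dict(headtop=[.489,.287,.156],chest=[.489,.288,.116],sm=[.6423,.1988,.005]).items(): print(n,proj(c,P).round(1))
```

```text
t 3.3 pos [0.508  0.1916 0.2507] yang -96.9 q6 1.85 w 0.0869 gf 0.0 | shift [-0.303 -0.924  0.006] turn -0.001 tilt [ 0.001 -0.     0.   ]
headtop [[221.5 267.5]]
chest [[231.9 252.8]]
sm [[304.5  92.2]]
```

View pics/w2.png

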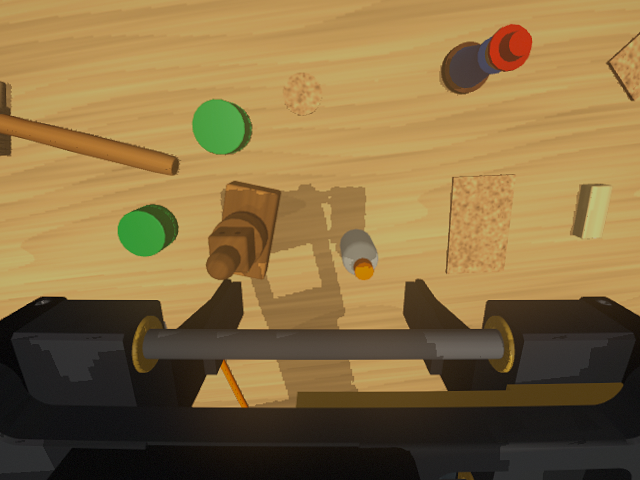

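Head top seen at (221,266) against a predicted (221.5,267.5), so the positions agree. The small pad is at (302,94). Going down to the head.

>>> move_arm(
  moves="-0.15 -0.46 0 0 0 0 1; -0.3 -0.92 0 0 0 0 1; -0.3 -0.92 0.3 0 0 0 0.7; -0.3 -0.92 0.6 0 0 0 0.7; -0.3 -0.92 0.6 0 0 0 0.7; -0.3 -0.92 0.6 0 0 0 0.7",
  squeeze=8,
)

```text
time: 3.9
position: [0.4892, 0.2869, 0.1909]
tool_rot: [0.998, -0.061, -0.0, 0.0]
ft_force: [0.6, -0.0, 1.0]
grip_width: 0.0644
grip_force: 0.0
```

Run:
```python
from g import *
c=robot.camera("wrist"); cv2.imwrite("pics/w3.png",c["image"][150:480,100:540,::-1])
to(.489,.287,.132,83.2)
print(proj(c,[[.489,.287,.156],[.489,.287,.146]])-[100,150])
```

```text
t 4.0 pos [0.49   0.2874 0.1919] yang -96.9 q6 2.03 w 0.0637 gf 0.0 | shift [-0.011  0.006  0.599] turn -0.001 tilt [-0.    -0.001 -0.   ]
[[224.11195732 109.96955241]
 [224.05716153 105.07803238]]
```

View pics/w3.png

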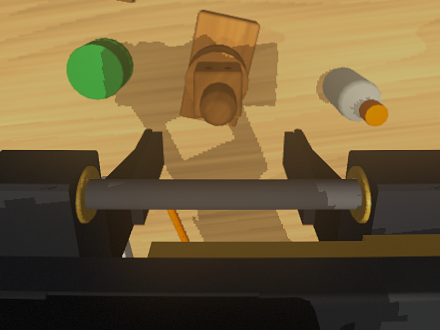

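The head's silhouette spans columns 200–238 in the crop, centre 219. The finger midline is at 223, so the head lies about 3 mm further to +y. Correcting, descending and closing.

>>> move_arm(
  moves="0 -0.03 0.2 0 0 0 0.7; 0 -0.03 0.4 0 0 0 0.7; 0 -0.03 0.6 0 0 0 0.7; 0 -0.03 0.6 0 0 0 0.7; 0 -0.03 0.6 0 0 0 0.2; 0 -0.03 0.6 0 0 0 0.2; 0 -0.03 0.6 0 0 0 0.2; 0 -0.03 0.6 0 0 0 0.2; 0 -0.03 0.6 0 0 0 0.2; 0 -0.03 0.6 0 0 0 0.2; 0 -0.03 0.6 0 0 0 0.2; 0 -0.03 0.6 0 0 0 0.2",
)

```text
time: 5.15
position: [0.4888, 0.2916, 0.1309]
tool_rot: [0.998, -0.059, 0.0, 0.0]
ft_force: [0.2, -1.0, 1.3]
grip_width: 0.0183
grip_force: 2.2
```

```bash
python3 g.py .49 .29 .132
```

```text
t 5.2 pos [0.4888 0.2916 0.1309] yang -96.8 q6 2.03 w 0.0183 gf 2.2 | shift [ 0.014  0.015 -0.011] turn 0 tilt [ 0. -0. -0.]
```

The width of 18 mm doesn't match the 28 mm head. I'll look before going on.

Run:
```python
from g import *
c=robot.camera("wrist"); w=c["image"][150:400,180:480,::-1]
print(proj(c,[[.4888,.2916,.139],[.4888,.2916,.156],[.4888,.2916,.12]]))
t=robot.camera("top"); s=robot.camera("side"); print(proj(s,[.489,.29,.14]),proj(t,[.489,.29,.14]))
u,v=proj(s,[.489,.29,.12])[0].astype(int); a=cv2.resize(s["image"][v-60:v+65,u-75:u+75,::-1],(600,500),interpolation=cv2.INTER_CUBIC)
cv2.imwrite("pics/s4.png",a); cv2.imwrite("pics/w4.png",cv2.resize(w,(600,500)))
to(.489,.29,.132)
```

```text
[[324.55779811 286.10668483]
 [324.70912501 299.90699111]
 [324.41592258 273.17673269]]
[[316.09504997 295.06727235]] [[185.76179271 277.34290851]]
t 5.3 pos [0.4888 0.2916 0.1309] yang -96.8 q6 2.03 w 0.0177 gf 4.1 | shift [ 0.004  0.016 -0.011] turn 0 tilt [ 0. -0.  0.]
```

View pics/s4.png

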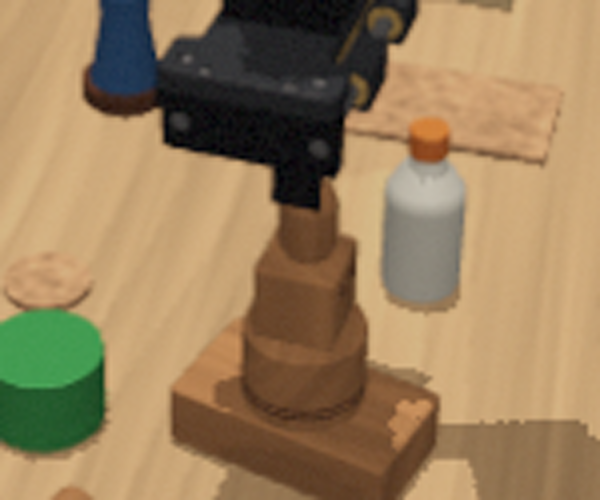

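Run:
```python
from g import *
s=robot.camera("side")
u,v=proj(s,[.489,.29,.12])[0].astype(int)
for P in([.489,.288,.116],[.489,.288,.156],[.489,.308,.120],[.489,.308,.139],[.4877,.289,.034],[.489,.2875,.076]): print(P,((proj(s,P)[0]-[u-75,v-60])*4).round())
```

```text
[0.489, 0.288, 0.116] [304. 248.]
[0.489, 0.288, 0.156] [306. 177.]
[0.489, 0.308, 0.12] [296. 267.]
[0.489, 0.308, 0.139] [297. 233.]
[0.4877, 0.289, 0.034] [301. 386.]
[0.489, 0.2875, 0.076] [302. 315.]
```

View pics/w4.png

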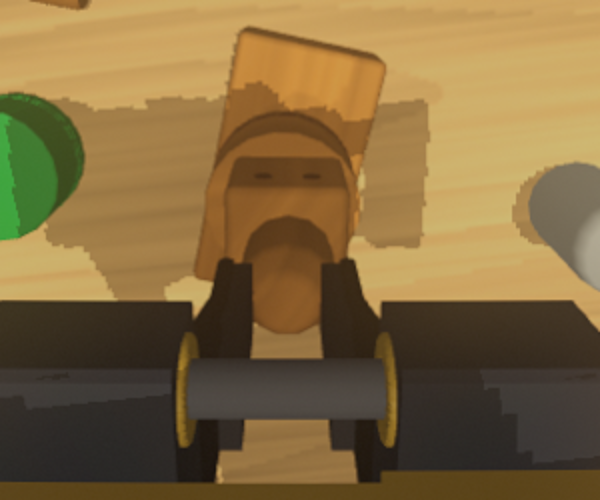

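Run:
```python
from g import *
c=robot.camera("wrist"); o=robot.get_obs(); M=R.from_quat(o["tool_rot"]).as_matrix()
for dz in(.011,0,-.01,-.02,-.03,-.04):
    P=[o["position"]+M@np.array([x,s*.009,dz]) for s in(1,-1) for x in(0,.0095,-.0095)]
    print(dz,((proj(c,P)-[180,150])*2).round().tolist())
print(c["intrinsics"][0,0],(-c["extrinsics"][:3,:3].T@c["extrinsics"][:3,3]-o["position"])@M)
```

```text
0.011 [[317.0, 246.0], [318.0, 218.0], [317.0, 274.0], [260.0, 246.0], [260.0, 218.0], [261.0, 274.0]]
0 [[319.0, 261.0], [319.0, 231.0], [318.0, 289.0], [259.0, 261.0], [259.0, 231.0], [259.0, 289.0]]
-0.01 [[320.0, 275.0], [321.0, 244.0], [320.0, 305.0], [258.0, 275.0], [257.0, 244.0], [258.0, 305.0]]
-0.02 [[322.0, 291.0], [323.0, 259.0], [322.0, 322.0], [256.0, 291.0], [256.0, 259.0], [257.0, 322.0]]
-0.03 [[324.0, 309.0], [325.0, 275.0], [324.0, 341.0], [254.0, 309.0], [254.0, 275.0], [255.0, 341.0]]
-0.04 [[327.0, 329.0], [327.0, 293.0], [326.0, 362.0], [253.0, 329.0], [252.0, 293.0], [253.0, 362.0]]
334.5860899630382 [ 0.08316716 -0.00091114 -0.18441673]
```

Both views agree: the true fingertips sit about 20 mm behind the reported TCP, not 11 mm ahead of it, so the fingers only caught the head's taper. I'll open, go down 30 mm and grip again.

>>> move_arm(
  moves="0 0 0 0 0 0 0.6; 0 0 0 0 0 0 0.6; 0 0 0 0 0 0 0.6; 0 0 0 0 0 0 0.6; 0 0 0.15 0 0 0 0.6; 0 0 0.3 0 0 0 0.6; 0 0 0.3 0 0 0 0.6; 0 0 0.3 0 0 0 0.2; 0 0 0.3 0 0 0 0.2; 0 0 0.3 0 0 0 0.2; 0 0 0.3 0 0 0 0.2; 0 0 0.3 0 0 0 0.2",
)

```text
time: 6.6
position: [0.4892, 0.2919, 0.1015]
tool_rot: [0.998, -0.059, 0.001, -0.0]
ft_force: [0.2, 0.5, 1.5]
grip_width: 0.0275
grip_force: 8.0
```

Run:
```python
from g import *
s=robot.camera("side"); w=robot.camera("wrist")
u,v=proj(s,[.489,.29,.12])[0].astype(int); a=cv2.resize(s["image"][v-60:v+40,u-50:u+50,::-1],(400,400),interpolation=cv2.INTER_CUBIC)
b=cv2.resize(w["image"][200:400,220:420,::-1],(400,400))
cv2.imwrite("pics/5.png",np.hstack([a,b]))
to(.489,.29,.100)
```

```text
t 6.7 pos [0.4892 0.2918 0.1015] yang -96.8 q6 2.03 w 0.0273 gf 8.0 | shift [0.    0.018 0.015] turn 0 tilt [-0.    -0.001  0.   ]
```

View pics/5.png

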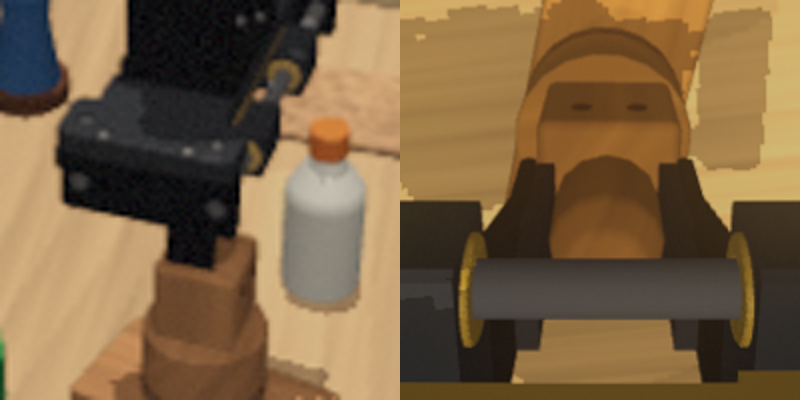

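Now the width is 27.3 mm at 8 N and the tips sit just above the chest: a good grip. Lifting and moving to the small pad.

>>> move_arm(
  moves="0 0 -0.05 0 0 0 0.2; 0 0 -0.2 0 0 0 0.2; 0 0 -0.4 0 0 0 0.2; 0 0 -0.6 0 0 0 0.2; 0.4 0.1 -0.6 0 0 0 0.2; 0.8 0.3 -0.6 0 0 0 0.2; 0.8 0.37 -0.6 0 0 0 0.2; 0.8 0.37 -0.6 0 0 0 0.2",
)

```text
time: 7.5
position: [0.5639, 0.2441, 0.1605]
tool_rot: [0.998, -0.061, -0.001, 0.0]
ft_force: [0.1, -0.5, -0.6]
grip_width: 0.0276
grip_force: 8.0
```

>>> move_arm(
  moves="0.4 0.18 0 0 0 0 0.2; 0.8 0.36 0.1 0 0 0 0.2; 0.8 0.36 0.4 0 0 0 0.2; 0.8 0.36 0.8 0 0 0 0.2; 0.8 0.36 0.8 0 0 0 0.2; 0.8 0.36 0.8 0 0 0 0.2; 0.8 0.36 0.8 0 0 0 0.2",
)

```text
time: 8.2
position: [0.6399, 0.2013, 0.083]
tool_rot: [0.998, -0.059, 0.002, -0.0]
ft_force: [0.8, 0.3, -0.5]
grip_width: 0.0273
grip_force: 8.0
```

```bash
python3 g.py .641 .200 -.008
```

```text
t 8.2 pos [0.6399 0.2013 0.083 ] yang -96.7 q6 1.83 w 0.0273 gf 8.0 | shift [0.01  0.012 0.91 ] turn 0 tilt [-0.001 -0.002 -0.   ]
```

>>> move_arm(
  moves="0.01 0.01 0.3 0 0 0 0.2; 0.01 0.01 0.6 0 0 0 0.2; 0.01 0.01 0.8 0 0 0 0.2; 0.01 0.01 0.85 0 0 0 0.2; 0.01 0.01 0.88 0 0 0 0.2; 0.01 0.01 0.9 0 0 0 0.2; 0.01 0.01 0.91 0 0 0 0.2; 0.01 0.01 0.91 0 0 0 0.2",
)

```text
time: 9.0
position: [0.6407, 0.1993, -0.009]
tool_rot: [0.998, -0.059, 0.001, -0.0]
ft_force: [0.4, 0.3, -0.5]
grip_width: 0.0273
grip_force: 8.0
```

Run:
```python
from g import *
print(robot.get_obs()["ft_force"])
w=robot.camera("wrist"); s=robot.camera("side")
u,v=proj(s,[.641,.2,.01])[0].astype(int); a=cv2.resize(s["image"][v-50:v+50,u-50:u+50,::-1],(400,400),interpolation=cv2.INTER_CUBIC)
b=cv2.resize(w["image"][200:400,220:420,::-1],(400,400))
cv2.imwrite("pics/6.png",np.hstack([a,b]))
to(.641,.200,-.0085)
```

```text
[ 0.40708945  0.29854723 -0.51224134]
t 9.1 pos [ 0.6404  0.1993 -0.0094] yang -96.8 q6 1.82 w 0.0275 gf 8.0 | shift [ 0.005 -0.008 -0.009] turn 0 tilt [-0.    -0.001  0.   ]
```

View pics/6.png

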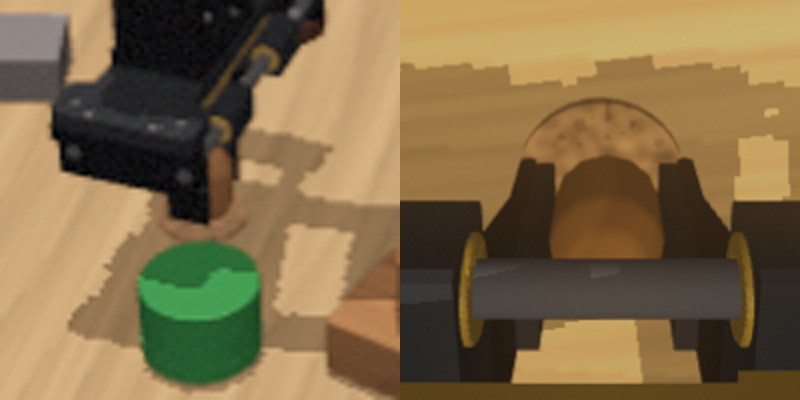

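The head stands over the pad: in the right half the pad spans columns 525–683 and the head is centred at about 606. Lowering a touch and releasing.

>>> move_arm(
  moves="0 0 0.01 0 0 0 0.2; 0 0 0.02 0 0 0 0.2; 0 0 0.02 0 0 0 0.2",
)

```text
time: 9.4
position: [0.6406, 0.1993, -0.0099]
tool_rot: [0.998, -0.059, 0.001, -0.0]
ft_force: [-2.7, 0.4, 9.7]
grip_width: 0.0274
grip_force: 8.0
```

```bash
python3 g.py .641 .200 -.0085
```

```text
t 9.4 pos [ 0.6406  0.1993 -0.0099] yang -96.8 q6 1.82 w 0.0274 gf 8.0 | shift [ 0.003 -0.008 -0.014] turn 0 tilt [-0.    -0.001  0.   ]
```

>>> move_arm(
  moves="0 0 -0.01 0 0 0 0.2; 0 0 -0.01 0 0 0 0.5; 0 0 -0.01 0 0 0 0.5; 0 0 -0.01 0 0 0 0.5; 0 0 -0.01 0 0 0 0.5; 0 0 -0.2 0 0 0 0.5; 0 0 -0.5 0 0 0 0.5; 0 0 -0.9 0 0 0 0.8; 0 0 -1 0 0 0 0.8",
)

```text
time: 10.3
position: [0.6431, 0.1997, 0.0923]
tool_rot: [0.998, -0.059, 0.004, -0.001]
ft_force: [0.1, 0.3, 0.1]
grip_width: 0.0527
grip_force: 0.0
```

>>> move_arm(
  moves="0 0 -0.4 0 0 0 0.8; -0.4 -0.2 -0.7 0 0 0 0.8; -0.8 -0.35 -0.7 0 0 0 0.8; -0.8 -0.35 -0.7 0 0 0 0.8",
)

```text
time: 10.7
position: [0.5581, 0.2456, 0.158]
tool_rot: [0.998, -0.057, -0.003, 0.0]
ft_force: [-0.6, -0.1, -0.5]
grip_width: 0.0689
grip_force: 0.0
```

>>> move_arm(
  moves="-0.4 -0.18 0 0 0 0 0.8; -0.8 -0.36 0 0 0 0 0.8; -0.8 -0.36 0 0 0 0 0.8; -0.8 -0.36 0 0 0 0 0.8",
)

```text
time: 11.1
position: [0.4889, 0.2889, 0.1574]
tool_rot: [0.998, -0.058, -0.0, 0.0]
ft_force: [0.2, 1.2, 0.3]
grip_width: 0.07
grip_force: 0.0
```

Run:
```python
from g import *
w=robot.camera("wrist")
cv2.imwrite("pics/7.png",cv2.resize(w["image"][180:400,170:470,::-1],(800,586)))
print((proj(w,[[.4895,.2885,.116]])-[170,180])*800/300)
to(.4895,.2885,.065,83.2)
```

```text
[[412.47495854 201.78469862]]
t 11.2 pos [0.4902 0.2886 0.1575] yang -96.8 q6 2.03 w 0.0696 gf 0.0 | shift [-0.008  0.002  0.925] turn 0.0 tilt [ 0.    -0.001 -0.   ]
```

View pics/7.png

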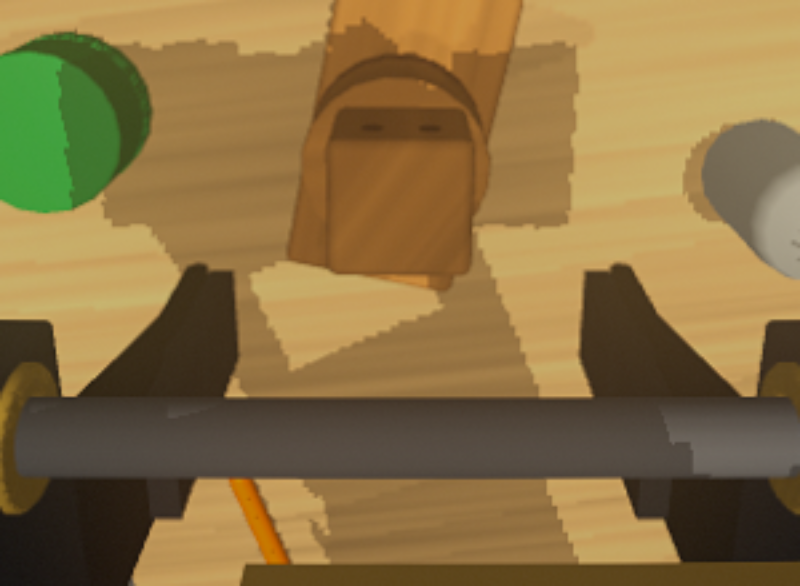

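The chest top is centred at (400,205) in the crop with sides parallel to the fingers. The finger midline is at 408, so the chest is 2–3 mm further to +y. Correcting, descending and gripping.

>>> move_arm(
  moves="-0.01 -0.027 0.2 0 0 0 0.8; -0.01 -0.027 0.5 0 0 0 0.8; -0.01 -0.027 0.8 0 0 0 0.8; -0.01 -0.027 0.92 0 0 0 0.8; -0.01 -0.027 0.92 0 0 0 0.8; -0.01 -0.027 0.92 0 0 0 0.35; -0.01 -0.027 0.92 0 0 0 0.35; -0.01 -0.027 0.92 0 0 0 0.35; -0.01 -0.027 0.92 0 0 0 0.35; -0.01 -0.027 0.92 0 0 0 0.35; -0.01 -0.027 0.92 0 0 0 0.35; -0.01 -0.027 0.92 0 0 0 0.35",
  squeeze=12,
)

```text
time: 12.35
position: [0.4891, 0.2916, 0.0666]
tool_rot: [0.998, -0.059, 0.001, -0.0]
ft_force: [-0.5, -1.0, 5.5]
grip_width: 0.04
grip_force: 12.0
```

```bash
python3 g.py .632 -.206 .16 38.5
```

```text
t 12.3 pos [0.4891 0.2916 0.0666] yang -96.8 q6 2.03 w 0.04 gf 12.0 | shift [ 2.009  4.772 -0.934] turn 0.497 tilt [-0.    -0.001 -0.   ]
```

>>> move_arm(
  moves="0 0 -0.05 0 0 0 0.35; 0 0 -0.2 0 0 0 0.35; 0 0 -0.6 0 0 0 0.35; 0 0 -1 0 0 0 0.35; 0 0 -1 0 0 0 0.35",
)

```text
time: 12.85
position: [0.4926, 0.293, 0.1712]
tool_rot: [0.998, -0.059, 0.005, -0.002]
ft_force: [-0.2, -0.2, 0.3]
grip_width: 0.0398
grip_force: 12.0
```

>>> move_arm(
  moves="0.2 0.45 0 0 0 0 0.35; 0.4 0.95 0 0 0 0 0.35; 0.4 0.95 0 0 0 0 0.35",
)

```text
time: 13.15
position: [0.5184, 0.1879, 0.1653]
tool_rot: [0.998, -0.062, -0.0, 0.001]
ft_force: [-0.4, 0.1, 0.1]
grip_width: 0.0401
grip_force: 12.0
```

>>> move_arm(
  moves="0.2 0.45 0 0 0 0 0.35; 0.4 0.95 0 0 0 0 0.35; 0.4 0.95 0 0 0 0 0.35",
)

```text
time: 13.45
position: [0.5474, 0.0888, 0.1653]
tool_rot: [0.998, -0.062, 0.001, 0.001]
ft_force: [-0.2, -0.4, -1.1]
grip_width: 0.0398
grip_force: 12.0
```

>>> move_arm(
  moves="0.2 0.45 0 0 0 0 0.35; 0.4 0.95 0 0 0 0 0.35; 0.4 0.95 0 0 0 0 0.35",
)

```text
time: 13.75
position: [0.5762, -0.0101, 0.1654]
tool_rot: [0.998, -0.062, 0.001, 0.001]
ft_force: [-0.3, 1.2, 1.1]
grip_width: 0.0396
grip_force: 12.0
```

>>> move_arm(
  moves="0.2 0.45 0 0 0 0 0.35; 0.4 0.95 0 0 0 0 0.35; 0.4 0.95 0 0 0 0 0.35",
)

```text
time: 14.05
position: [0.6047, -0.1093, 0.1654]
tool_rot: [0.998, -0.062, 0.001, 0.001]
ft_force: [0.4, 0.7, -1.5]
grip_width: 0.0402
grip_force: 12.0
```

>>> move_arm(
  moves="0.2 0.45 0 0 0 0.05 0.35; 0.4 0.95 0 0 0 0.14 0.35; 0.4 0.95 0 0 0 0.23 0.35; 0.4 0.95 0 0 0 0.32 0.35; 0.4 0.95 0 0 0 0.41 0.35; 0.4 0.95 0 0 0 0.497 0.35; 0.4 0.95 0 0 0 0.497 0.35; 0.4 0.95 0 0 0 0.497 0.35",
)

```text
time: 14.85
position: [0.6308, -0.2022, 0.1653]
tool_rot: [0.901, -0.433, -0.001, -0.0]
ft_force: [-0.3, 0.4, -0.8]
grip_width: 0.04
grip_force: 12.0
```

Run:
```python
from g import *
w=robot.camera("wrist")
cv2.imwrite("pics/8.png",w["image"][:,:,::-1])
P=np.array([[.632,-.206,.005]]);print(proj(w,P))
# segment cork from top image 0 by fitting rect near the square pad
t=cv2.imread("pics/top0.png"); r=t[180:232,400:455]; lab=cv2.cvtColor(cv2.resize(r,None,fx=8,fy=8,interpolation=cv2.INTER_CUBIC),cv2.COLOR_BGR2LAB)
m=(cv2.GaussianBlur(lab[...,1],(0,0),6)); th,b=cv2.threshold(m,0,255,cv2.THRESH_OTSU)
b=cv2.morphologyEx(b,cv2.MORPH_CLOSE,np.ones((15,15)))
k=max(cv2.findContours(b,cv2.RETR_EXTERNAL,cv2.CHAIN_APPROX_NONE)[0],key=cv2.contourArea)
bx=cv2.boxPoints(cv2.minAreaRect(k)); uv=(bx+.5)/8-.5+[400,180]
Q=ray(robot.camera("top"),uv,.005)[:,:2]; e=np.roll(Q,-1,0)-Q; print(Q.mean(0),np.linalg.norm(e,axis=1),np.degrees(np.arctan2(e[:,1],e[:,0]))%90)
to(.632,-.206,.16,38.5)
```

```text
[[324.76900848 213.31591684]]
[ 0.62507452 -0.20691609] [0.12118135 0.09845787 0.12032786 0.09790507] [88.65665325 87.19225467 88.40202439 87.6842739 ]
t 14.9 pos [ 0.631  -0.2029  0.1656] yang -141.4 q6 1.99 w 0.0399 gf 12.0 | shift [0.031 0.012 0.056] turn 0.001 tilt [ 0.     0.001 -0.   ]
```

View pics/8.png

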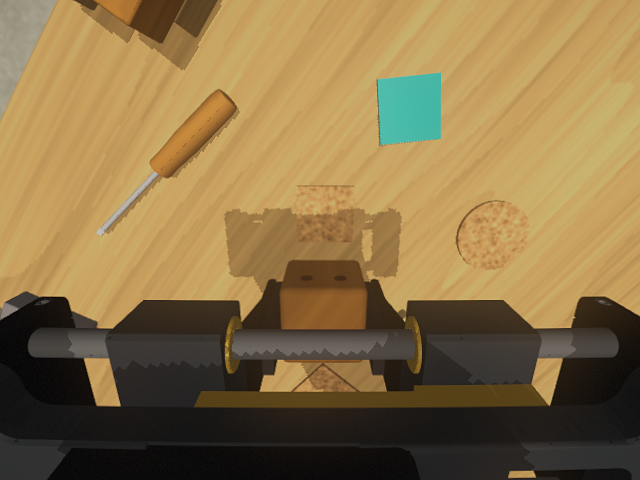

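The square pad is seen at (298–354, 186–241), centre (326,213.5), with its edges parallel to the held chest. That is within 1.5 mm of the plan. Descending.

>>> move_arm(
  moves="0.03 0.022 0.3 0 0 0 0.35; 0.03 0.022 0.7 0 0 0 0.35; 0.03 0.022 1 0 0 0 0.35; 0.03 0.022 1 0 0 0 0.35; 0.03 0.022 1 0 0 0 0.35",
)

```text
time: 15.45
position: [0.6313, -0.2075, 0.0658]
tool_rot: [0.901, -0.434, -0.0, -0.0]
ft_force: [0.5, 0.1, -0.6]
grip_width: 0.0399
grip_force: 12.0
```

>>> move_arm(
  moves="0 0 0.3 0 0 0 0.35; 0 0 0.5 0 0 0 0.35; 0 0 0.6 0 0 0 0.35; 0 0 0.64 0 0 0 0.35; 0 0 0.66 0 0 0 0.35; 0 0 0.67 0 0 0 0.35; 0 0 0.68 0 0 0 0.35; 0 0 0.68 0 0 0 0.35",
)

```text
time: 16.25
position: [0.6316, -0.2078, -0.0015]
tool_rot: [0.901, -0.435, 0.001, 0.0]
ft_force: [0.3, 0.3, -0.1]
grip_width: 0.04
grip_force: 12.0
```

```bash
python3 g.py .632 -.206 -.0044 38.5
```

```text
t 16.2 pos [ 0.6316 -0.2078 -0.0015] yang -141.5 q6 1.98 w 0.04 gf 12.0 | shift [-0.012 -0.015  0.029] turn -0.0 tilt [-0.    -0.001  0.   ]
```

>>> move_arm(
  moves="0 0 0.01 0 0 0 0.35; 0 0 0.02 0 0 0 0.35; 0 0 0.03 0 0 0 0.35; 0 0 0.03 0 0 0 0.35",
)

```text
time: 16.65
position: [0.6313, -0.2077, -0.0043]
tool_rot: [0.901, -0.435, 0.0, 0.0]
ft_force: [-1.4, 0.7, 5.6]
grip_width: 0.0396
grip_force: 12.0
```

>>> move_arm(
  moves="0 0 -0.005 0 0 0 0.65; 0 0 -0.005 0 0 0 0.65; 0 0 -0.005 0 0 0 0.65; 0 0 -0.005 0 0 0 0.65; 0 0 -0.2 0 0 0 0.65; 0 0 -0.6 0 0 0 0.65; 0 0 -1 0 0 0 1; 0 0 -1 0 0 0 1",
)

```text
time: 17.45
position: [0.6356, -0.2098, 0.1011]
tool_rot: [0.901, -0.435, 0.006, 0.0]
ft_force: [0.5, -0.9, 0.4]
grip_width: 0.0657
grip_force: 0.0
```

>>> move_arm(
  moves="0 0 -0.4 0 0 -0.05 1; 0 0 -0.5 0 0 -0.14 1; 0 0 -0.5 0 0 -0.23 1; 0 0 -0.5 0 0 -0.32 1; 0 0 -0.5 0 0 -0.367 1; 0 0 -0.5 0 0 -0.367 1",
)

```text
time: 18.05
position: [0.6307, -0.2074, 0.144]
tool_rot: [0.987, -0.161, -0.001, -0.0]
ft_force: [-0.2, 0.3, -0.6]
grip_width: 0.0868
grip_force: 0.0
```

>>> move_arm(
  moves="-0.3 -0.43 0 0 0 0 1; -0.585 -0.855 0 0 0 0 1; -0.585 -0.855 0 0 0 0 1",
)

```text
time: 18.35
position: [0.5991, -0.102, 0.1437]
tool_rot: [0.987, -0.16, -0.003, -0.002]
ft_force: [0.1, -0.1, -0.5]
grip_width: 0.0867
grip_force: 0.0
```

>>> move_arm(
  moves="-0.3 -0.43 0 0 0 0 1; -0.585 -0.855 0 0 0 0 1; -0.585 -0.855 0 0 0 0 1",
)

```text
time: 18.65
position: [0.5712, -0.0033, 0.1442]
tool_rot: [0.987, -0.159, -0.003, -0.001]
ft_force: [0.3, -0.1, 0.6]
grip_width: 0.0873
grip_force: 0.0
```

>>> move_arm(
  moves="-0.3 -0.43 0 0 0 0 1; -0.585 -0.855 0 0 0 0 1; -0.585 -0.855 0 0 0 0 1",
)

```text
time: 18.95
position: [0.5438, 0.0953, 0.1444]
tool_rot: [0.987, -0.159, -0.002, -0.0]
ft_force: [-0.3, -0.4, -1.1]
grip_width: 0.087
grip_force: 0.0
```

>>> move_arm(
  moves="-0.3 -0.43 0 0 0 0 1; -0.585 -0.855 0 0 0 0 1; -0.585 -0.855 0 0 0 0 1",
)

```text
time: 19.25
position: [0.5165, 0.1944, 0.1446]
tool_rot: [0.987, -0.159, -0.001, -0.0]
ft_force: [0.3, -0.1, -0.7]
grip_width: 0.0869
grip_force: 0.0
```

>>> move_arm(
  moves="-0.3 -0.43 0 0 0 0 1; -0.585 -0.855 0 0 0 0 1; -0.585 -0.855 0 0 0 0 1; -0.585 -0.855 0 0 0 0 1",
)

```text
time: 19.65
position: [0.4902, 0.2906, 0.1447]
tool_rot: [0.987, -0.16, 0.0, 0.0]
ft_force: [-0.7, 0.0, 0.4]
grip_width: 0.0871
grip_force: 0.0
```

```bash
python3 g.py .489 .2905 .020 71.5
```

```text
t 19.6 pos [0.4902 0.2906 0.1447] yang -108.4 q6 2.23 w 0.0871 gf 0.0 | shift [-0.012  0.004  1.247] turn 0.001 tilt [ 0.    -0.001  0.   ]
```

>>> move_arm(
  moves="-0.01 0 0.3 0 0 0 1; -0.01 0 0.6 0 0 0 1; -0.01 0 0.7 0 0 0 1; -0.01 0 0.7 0 0 0 1",
)

```text
time: 20.05
position: [0.4884, 0.2887, 0.0733]
tool_rot: [0.987, -0.162, -0.002, 0.001]
ft_force: [0.2, -0.3, -0.3]
grip_width: 0.0867
grip_force: 0.0
```

>>> move_arm(
  moves="0 0 0.2 0 0 0 1; 0 0 0.4 0 0 0 1; 0 0 0.54 0 0 0 1; 0 0 0.54 0 0 0 1; 0 0 0.54 0 0 0 1; 0 0 0.54 0 0 0 0.55; 0 0 0.54 0 0 0 0.55; 0 0 0.54 0 0 0 0.55; 0 0 0.54 0 0 0 0.55; 0 0 0.54 0 0 0 0.55; 0 0 0.54 0 0 0 0.55; 0 0 0.54 0 0 0 0.55",
)

```text
time: 21.25
position: [0.4888, 0.2911, 0.0212]
tool_rot: [0.987, -0.161, 0.0, -0.0]
ft_force: [-0.7, 1.0, 3.6]
grip_width: 0.0593
grip_force: 12.0
```

```bash
python3 g.py .4765 -.302 .12 71.5
```

```text
t 21.2 pos [0.4888 0.2911 0.0212] yang -108.5 q6 2.23 w 0.0593 gf 12.0 | shift [ 1.766  5.663 -0.99 ] turn -0.0 tilt [-0. -0. -0.]
```

>>> move_arm(
  moves="0 0 -0.05 0 0 0 0.55; 0 0 -0.2 0 0 0 0.55; 0 0 -0.6 0 0 0 0.55; 0 0 -1 0 0 0 0.55; 0 0 -1 0 0 0 0.55",
)

```text
time: 21.75
position: [0.4924, 0.2923, 0.126]
tool_rot: [0.987, -0.161, 0.005, -0.003]
ft_force: [0.5, 0.6, -0.2]
grip_width: 0.0598
grip_force: 12.0
```

>>> move_arm(
  moves="0 0 -0.2 0 0 0 0.55; 0.15 0.47 -0.2 0 0 0 0.55; 0.3 0.945 -0.2 0 0 0 0.55; 0.3 0.945 -0.2 0 0 0 0.55",
)

```text
time: 22.15
position: [0.4856, 0.187, 0.14]
tool_rot: [0.987, -0.163, -0.002, 0.002]
ft_force: [-0.2, 0.7, -1.2]
grip_width: 0.0599
grip_force: 12.0
```

>>> move_arm(
  moves="0.15 0.47 0 0 0 0 0.55; 0.3 0.945 0 0 0 0 0.55; 0.3 0.945 0 0 0 0 0.55",
)

```text
time: 22.45
position: [0.4853, 0.0883, 0.1401]
tool_rot: [0.986, -0.164, -0.001, 0.001]
ft_force: [0.3, -0.3, 0.3]
grip_width: 0.0595
grip_force: 12.0
```

>>> move_arm(
  moves="0.15 0.47 0 0 0 0 0.55; 0.3 0.945 0 0 0 0 0.55; 0.3 0.945 0 0 0 0 0.55",
)

```text
time: 22.75
position: [0.485, -0.0107, 0.1405]
tool_rot: [0.986, -0.164, 0.001, 0.001]
ft_force: [0.2, -0.1, 0.4]
grip_width: 0.0597
grip_force: 12.0
```

>>> move_arm(
  moves="0.15 0.47 0 0 0 0 0.55; 0.3 0.945 0 0 0 0 0.55; 0.3 0.945 0 0 0 0 0.55",
)

```text
time: 23.05
position: [0.4843, -0.11, 0.1407]
tool_rot: [0.987, -0.163, 0.002, 0.001]
ft_force: [0.8, -0.2, -0.1]
grip_width: 0.0602
grip_force: 12.0
```

>>> move_arm(
  moves="0.15 0.47 0 0 0 0 0.55; 0.3 0.945 0 0 0 0 0.55; 0.3 0.945 0 0 0 0 0.55",
)

```text
time: 23.35
position: [0.4831, -0.2094, 0.1408]
tool_rot: [0.987, -0.163, 0.002, 0.001]
ft_force: [0.2, 1.4, -0.6]
grip_width: 0.0597
grip_force: 12.0
```

>>> move_arm(
  moves="0.15 0.47 0 0 0 0 0.55; 0.3 0.945 0 0 0 0 0.55; 0.3 0.945 0 0 0 0 0.55; 0.3 0.945 0 0 0 0 0.55; 0.3 0.945 0 0 0 0 0.55",
)

```text
time: 23.85
position: [0.4791, -0.3009, 0.1401]
tool_rot: [0.987, -0.16, -0.001, -0.001]
ft_force: [0.8, -0.2, -0.6]
grip_width: 0.0595
grip_force: 12.0
```

```bash
python3 g.py .4763 -.302 -.0078 71.5
```

```text
t 23.9 pos [ 0.4791 -0.3009  0.1401] yang -108.4 q6 1.13 w 0.0595 gf 12.0 | shift [-0.019  0.022  1.479] turn 0.001 tilt [-0.001  0.002  0.   ]
```

>>> move_arm(
  moves="-0.02 0.02 0.3 0 0 0 0.55; -0.02 0.02 0.6 0 0 0 0.55; -0.02 0.02 0.9 0 0 0 0.55; -0.02 0.02 0.9 0 0 0 0.55; -0.02 0.02 0.9 0 0 0 0.55",
)

```text
time: 24.35
position: [0.4768, -0.3032, 0.0508]
tool_rot: [0.987, -0.16, -0.001, -0.001]
ft_force: [1.0, -0.6, -0.7]
grip_width: 0.0591
grip_force: 12.0
```

>>> move_arm(
  moves="0 0 0.3 0 0 0 0.55; 0 0 0.45 0 0 0 0.55; 0 0 0.52 0 0 0 0.55; 0 0 0.54 0 0 0 0.55; 0 0 0.55 0 0 0 0.55; 0 0 0.56 0 0 0 0.55; 0 0 0.57 0 0 0 0.55; 0 0 0.57 0 0 0 0.55",
)

```text
time: 25.15
position: [0.477, -0.3054, -0.0058]
tool_rot: [0.987, -0.161, 0.0, 0.0]
ft_force: [-0.3, -0.0, -1.1]
grip_width: 0.0597
grip_force: 12.0
```

```bash
python3 g.py .4763 -.302 -.0078 71.5
```

```text
t 25.1 pos [ 0.477  -0.3054 -0.0058] yang -108.5 q6 1.13 w 0.0597 gf 12.0 | shift [-0.017 -0.03   0.02 ] turn -0.0 tilt [ 0. -0. -0.]
```

Off by 3 mm in y; correcting, then lowering to contact.

>>> move_arm(
  moves="-0.01 -0.03 0 0 0 0 0.55; -0.01 -0.03 0 0 0 0 0.55; -0.01 -0.03 0.01 0 0 0 0.55; -0.01 -0.03 0.02 0 0 0 0.55; -0.01 -0.03 0.025 0 0 0 0.55; -0.01 -0.03 0.025 0 0 0 0.55",
)

```text
time: 25.75
position: [0.4768, -0.302, -0.0078]
tool_rot: [0.987, -0.161, 0.0, 0.0]
ft_force: [-0.9, 0.1, 5.5]
grip_width: 0.0596
grip_force: 12.0
```

```bash
python3 g.py .4763 -.302 -.0078 71.5
```

```text
t 25.8 pos [ 0.4768 -0.302  -0.0078] yang -108.5 q6 1.13 w 0.0596 gf 12.0 | shift [-0.005  0.002 -0.   ] turn -0.0 tilt [-0. -0. -0.]
```

>>> move_arm(
  moves="0 0 -0.005 0 0 0 0.9; 0 0 -0.005 0 0 0 0.9; 0 0 -0.005 0 0 0 0.9; 0 0 -0.005 0 0 0 0.9; 0 0 -0.2 0 0 0 0.9; 0 0 -0.6 0 0 0 0.9; 0 0 -1 0 0 0 1; 0 0 -1 0 0 0 1",
)

```text
time: 26.55
position: [0.4799, -0.3048, 0.0962]
tool_rot: [0.987, -0.161, 0.005, 0.003]
ft_force: [0.5, -0.4, -0.3]
grip_width: 0.0847
grip_force: 0.0
```

>>> move_arm(
  moves="0 0 -0.4 0 0 0 1; -0.15 -0.47 -0.5 0 0 0 1; -0.3 -0.945 -0.5 0 0 0 1; -0.3 -0.945 -0.5 0 0 0 1",
)

```text
time: 26.95
position: [0.4757, -0.1963, 0.1407]
tool_rot: [0.987, -0.158, -0.003, -0.002]
ft_force: [0.0, -0.5, 0.3]
grip_width: 0.0866
grip_force: 0.0
```

>>> move_arm(
  moves="-0.15 -0.47 0 0 0 0 1; -0.3 -0.945 0 0 0 0 1; -0.3 -0.945 0 0 0 0 1",
)

```text
time: 27.25
position: [0.4773, -0.0982, 0.1403]
tool_rot: [0.987, -0.158, -0.003, -0.001]
ft_force: [-0.4, 1.4, 0.3]
grip_width: 0.0869
grip_force: 0.0
```

>>> move_arm(
  moves="-0.15 -0.47 0 0 0 0 1; -0.3 -0.945 0 0 0 0 1; -0.3 -0.945 0 0 0 0 1",
)

```text
time: 27.55
position: [0.4799, -0.0003, 0.1406]
tool_rot: [0.987, -0.158, -0.002, -0.001]
ft_force: [-0.1, -1.4, 0.4]
grip_width: 0.087
grip_force: 0.0
```

>>> move_arm(
  moves="-0.15 -0.47 0 0 0 0 1; -0.3 -0.945 0 0 0 0 1; -0.3 -0.945 0 0 0 0 1",
)

```text
time: 27.85
position: [0.4827, 0.098, 0.1409]
tool_rot: [0.987, -0.158, -0.0, -0.001]
ft_force: [-0.2, -0.2, -0.2]
grip_width: 0.0871
grip_force: 0.0
```

>>> move_arm(
  moves="-0.15 -0.47 0 0 0 0 1; -0.3 -0.945 0 0 0 0 1; -0.3 -0.945 0 0 0 0 1",
)

```text
time: 28.15
position: [0.4855, 0.1968, 0.1411]
tool_rot: [0.987, -0.158, 0.001, -0.001]
ft_force: [-0.3, 0.2, -0.8]
grip_width: 0.0869
grip_force: 0.0
```

>>> move_arm(
  moves="-0.15 -0.47 0 0 0 0 1; -0.3 -0.945 0 0 0 0 1; -0.3 -0.945 0 0 0 0 1; -0.3 -0.945 0 0 0 0 1; -0.3 -0.945 0 0 0 0 1",
)

```text
time: 28.65
position: [0.4863, 0.2905, 0.1408]
tool_rot: [0.987, -0.162, -0.001, 0.001]
ft_force: [-0.3, -0.1, 1.3]
grip_width: 0.0868
grip_force: 0.0
```

```bash
python3 g.py .488 .2915 -.012 71.5
python3 - <<'E'
from g import *
w=robot.camera("wrist"); im=w["image"]; cv2.imwrite("pics/w9.png",im[:,:,::-1])
a=np.radians(-18.5); X=np.array([np.cos(a),np.sin(a)]); Y=np.array([-X[1],X[0]])
lab=cv2.cvtColor(cv2.GaussianBlur(im,(3,3),0),cv2.COLOR_RGB2LAB).astype(int)
# edge scan across long sides / front end: colour profile along Y and X at z=.034
for nm,d,r,base in(("Y",Y,np.arange(-.046,.0461,.002),[X*k for k in(.02,.03,.04)]),("X",X,np.arange(.03,.08,.002),[Y*k for k in(-.015,0,.015)])):
    for b in base:
        P=np.array([np.r_[np.array([.488,.2915])+b+d*s,.034] for s in r]); uv=proj(w,P).round().astype(int)
        print(nm,[int(lab[v,u,1])-128 if v<480 else -1 for u,v in uv],uv[0],uv[-1])
E
```

```text
t 28.6 pos [0.4863 0.2905 0.1408] yang -108.6 q6 2.24 w 0.0868 gf 0.0 | shift [ 0.014 -0.018  1.528] turn -0.001 tilt [0.001 0.    0.   ]
Y [7, 8, 8, 8, 8, 8, 8, 9, 12, 16, 16, 17, 16, 16, 17, 17, 16, 17, 17, 17, 16, 16, 17, 16, 16, 15, 15, 15, 15, 14, 14, 13, 15, 15, 15, 15, 15, 15, 15, 14, 8, 8, 7, 8, 8, 7, 7] [374 208] [270 208]
Y [3, 3, 4, 5, 7, 8, 8, 8, 14, 16, 16, 16, 16, 16, 16, 16, 16, 17, 16, 16, 16, 17, 17, 16, 16, 16, 16, 16, 16, 16, 16, 15, 14, 15, 15, 15, 15, 16, 16, 12, 7, 7, 8, 7, 6, 5, 5] [374 197] [270 197]
Y [8, 7, 7, 8, 8, 8, 8, 8, 12, 16, 17, 16, 16, 16, 16, 16, 16, 14, 15, 16, 16, 16, 17, 16, 16, 16, 17, 17, 16, 16, 16, 16, 16, 16, 16, 16, 16, 16, 16, 13, 8, 7, 8, 7, 7, 7, 7] [375 185] [269 186]
X [16, 16, 17, 16, 16, 16, 15, 14, 15, 15, 15, 15, 16, 12, 8, 7, 7, 7, 7, 8, 7, 8, 7, 5, 7] [339 197] [340 140]
X [16, 17, 17, 17, 16, 16, 16, 16, 17, 17, 16, 16, 15, 12, 8, 7, 7, 7, 7, 8, 7, 7, 6, 5, 4] [322 197] [322 140]
X [16, 16, 16, 16, 17, 16, 16, 17, 17, 16, 16, 16, 15, 11, 9, 8, 7, 7, 7, 7, 6, 5, 5, 5, 5] [305 197] [304 140]
```

Colour profiles through the wrist picture put the block's sides at −30 and +32 mm and its end at 56 mm, parallel to the fingers. Its centre is near (0.487, 0.2925).

>>> move_arm(
  moves="0 -0.02 0.3 0 0 0 1; 0 -0.02 0.7 0 0 0 1; 0 -0.02 0.9 0 0 0 1; 0 -0.02 0.9 0 0 0 1; 0 -0.02 0.9 0 0 0 1",
)

```text
time: 29.2
position: [0.4872, 0.2934, 0.0515]
tool_rot: [0.987, -0.162, -0.0, 0.0]
ft_force: [0.4, 0.6, 2.3]
grip_width: 0.087
grip_force: 0.0
```

>>> move_arm(
  moves="0 0 0.2 0 0 0 1; 0 0 0.4 0 0 0 1; 0 0 0.55 0 0 0 1; 0 0 0.62 0 0 0 1; 0 0 0.62 0 0 0 1; 0 0 0.62 0 0 0 0.6; 0 0 0.62 0 0 0 0.6; 0 0 0.62 0 0 0 0.6; 0 0 0.62 0 0 0 0.6; 0 0 0.62 0 0 0 0.6; 0 0 0.62 0 0 0 0.6",
  squeeze=25,
)

```text
time: 30.3
position: [0.4867, 0.2946, -0.0101]
tool_rot: [0.987, -0.161, 0.0, 0.0]
ft_force: [-0.5, -1.9, 5.8]
grip_width: 0.064
grip_force: 25.0
```

```bash
python3 g.py .455 -.0125 .12 86.3
```

```text
t 30.3 pos [ 0.4867  0.2946 -0.0101] yang -108.5 q6 2.24 w 0.064 gf 25.0 | shift [ 0.673  3.013 -1.3  ] turn -0.164 tilt [ 0. -0.  0.]
```

>>> move_arm(
  moves="0 0 -0.05 0 0 0 0.6; 0 0 -0.2 0 0 0 0.6; 0 0 -0.6 0 0 0 0.6; 0 0 -1 0 0 0 0.6; 0 0 -1 0 0 0 0.6",
)

```text
time: 30.8
position: [0.4909, 0.2966, 0.0952]
tool_rot: [0.987, -0.161, 0.005, -0.003]
ft_force: [1.4, -0.6, -1.6]
grip_width: 0.0644
grip_force: 25.0
```

>>> move_arm(
  moves="0 0 -0.3 0 0 0 0.6; 0 0 -0.45 0 0 0 0.6; 0.11 0.5 -0.45 0 0 0 0.6; 0.22 1 -0.45 0 0 0 0.6; 0.22 1 -0.45 0 0 0 0.6",
)

```text
time: 31.3
position: [0.4734, 0.1885, 0.134]
tool_rot: [0.987, -0.163, -0.002, 0.001]
ft_force: [-0.6, 1.5, -2.3]
grip_width: 0.0639
grip_force: 25.0
```

>>> move_arm(
  moves="0.11 0.5 0 0 0 0 0.6; 0.22 1 0 0 0 0 0.6; 0.22 1 0 0 0 0 0.6",
)

```text
time: 31.6
position: [0.464, 0.087, 0.1341]
tool_rot: [0.987, -0.164, -0.001, 0.001]
ft_force: [0.2, 0.4, -2.6]
grip_width: 0.0636
grip_force: 25.0
```

>>> move_arm(
  moves="0.11 0.5 0 0 0 -0.05 0.6; 0.22 1 0 0 0 -0.12 0.6; 0.22 1 0 0 0 -0.164 0.6; 0.22 1 0 0 0 -0.164 0.6; 0.22 1 0 0 0 -0.164 0.6",
)

```text
time: 32.1
position: [0.454, -0.0099, 0.1342]
tool_rot: [0.999, -0.033, -0.0, -0.0]
ft_force: [-0.6, 0.8, -1.6]
grip_width: 0.064
grip_force: 25.0
```

```bash
python3 g.py .4537 -.0128 -.0051 86.2
```

```text
t 32.1 pos [ 0.454  -0.0099  0.1342] yang -93.8 q6 1.37 w 0.064 gf 25.0 | shift [0.    0.03  1.393] turn -0.0 tilt [-0.  0.  0.]
```

>>> move_arm(
  moves="0 0.03 0.3 0 0 0 0.6; 0 0.03 0.6 0 0 0 0.6; 0 0.03 0.8 0 0 0 0.6; 0 0.03 0.8 0 0 0 0.6; 0 0.03 0.8 0 0 0 0.6",
)

```text
time: 32.6
position: [0.4539, -0.0125, 0.0544]
tool_rot: [0.999, -0.032, -0.0, -0.0]
ft_force: [-0.2, 0.1, -1.4]
grip_width: 0.0641
grip_force: 25.0
```

>>> move_arm(
  moves="0 0 0.2 0 0 0 0.6; 0 0 0.4 0 0 0 0.6; 0 0 0.5 0 0 0 0.6; 0 0 0.54 0 0 0 0.6; 0 0 0.55 0 0 0 0.6; 0 0 0.55 0 0 0 0.6; 0 0 0.55 0 0 0 0.6",
)

```text
time: 33.3
position: [0.4544, -0.0139, 0.0]
tool_rot: [0.999, -0.033, 0.001, 0.0]
ft_force: [-0.2, 0.2, -2.7]
grip_width: 0.0639
grip_force: 25.0
```

```bash
python3 g.py .4537 -.0128 -.0051 86.2
```

```text
t 33.3 pos [ 0.4544 -0.0139  0.    ] yang -93.7 q6 1.36 w 0.0639 gf 25.0 | shift [-0.008 -0.01   0.051] turn 0.001 tilt [ 0.    -0.001 -0.   ]
```

>>> move_arm(
  moves="-0.01 -0.01 0.02 0 0 0 0.6; -0.01 -0.01 0.03 0 0 0 0.6; -0.01 -0.01 0.04 0 0 0 0.6; -0.01 -0.01 0.05 0 0 0 0.6; -0.01 -0.01 0.05 0 0 0 0.6",
)

```text
time: 33.8
position: [0.4529, -0.0127, -0.0051]
tool_rot: [0.999, -0.033, 0.0, 0.0]
ft_force: [-0.6, 0.8, 5.3]
grip_width: 0.0639
grip_force: 25.0
```

```bash
python3 g.py .4537 -.0128 -.0051 86.2
```

```text
t 33.8 pos [ 0.4529 -0.0127 -0.0051] yang -93.7 q6 1.36 w 0.0639 gf 25.0 | shift [ 0.008  0.001 -0.   ] turn 0.001 tilt [ 0. -0.  0.]
```

>>> move_arm(
  moves="0 0 -0.005 0 0 0 1; 0 0 -0.005 0 0 0 1; 0 0 -0.005 0 0 0 1; 0 0 -0.005 0 0 0 1; 0 0 -0.2 0 0 0 1; 0 0 -0.6 0 0 0 1; 0 0 -1 0 0 0 1; 0 0 -1 0 0 0 1",
)

```text
time: 34.6
position: [0.4562, -0.0134, 0.0982]
tool_rot: [0.999, -0.033, 0.005, 0.001]
ft_force: [-0.1, -1.0, -0.7]
grip_width: 0.0868
grip_force: 0.0
```

>>> move_arm(
  moves="0 0 -0.5 0 0 0 1; -0.2 -0.5 -1 0 0 0 1; -0.3 -1 -1 0 0 0 1; -0.3 -1 -1 0 0 0 1",
)

```text
time: 35.0
position: [0.4285, 0.0916, 0.1952]
tool_rot: [0.999, -0.032, 0.0, -0.001]
ft_force: [0.4, 1.0, -0.3]
grip_width: 0.0866
grip_force: 0.0
```

>>> move_arm(
  moves="0 -0.5 0 0 0 0 1; 0 -1 0 0 0 0 1; 0 -1 0 0 0 0 1",
)

```text
time: 35.3
position: [0.4356, 0.1939, 0.1938]
tool_rot: [1.0, -0.029, 0.0, -0.001]
ft_force: [0.1, -1.5, -1.2]
grip_width: 0.0873
grip_force: 0.0
```

>>> move_arm(
  moves="0 -0.5 0 0 0 0 1; 0 -1 0 0 0 0 1; 0 -1 0 0 0 0 1; 0 -1 0 0 0 0 1",
)

```text
time: 35.7
position: [0.4417, 0.2885, 0.1932]
tool_rot: [1.0, -0.032, -0.001, 0.001]
ft_force: [0.3, 0.0, -0.6]
grip_width: 0.0872
grip_force: 0.0
```

Run:
```python
from g import *
c=robot.camera("top"); im=c["image"][:,:,::-1]; cv2.imwrite("pics/topF.png",im)
def crop(P,n=36): 
    u,v=proj(c,P)[0].round().astype(int); print(u,v); return cv2.resize(im[v-n:v+n,u-n:u+n],(288,288),interpolation=cv2.INTER_CUBIC)
t=[crop(P,36) for P in([.641,.2,.02],[.632,-.206,.02],[.4765,-.302,.02],[.4537,-.0128,.02])]
s=robot.camera("side")["image"][150:400,200:420,::-1]
g=np.vstack([np.hstack(t[:2]),np.hstack(t[2:])])
s=cv2.resize(s,(220,250)); s=np.vstack([s,np.zeros((326,220,3),np.uint8)])
cv2.imwrite("pics/F.png",np.hstack([g,s])); to(.4,.3,.3)
```

```text
239 206
428 205
475 276
341 291
t 35.8 pos [0.4418 0.2871 0.1935] yang -93.8 q6 2.0 w 0.0871 gf 0.0 | shift [-0.428 -0.099 -1.065] turn 0 tilt [ 0.001  0.001 -0.   ]
```

View pics/F.png

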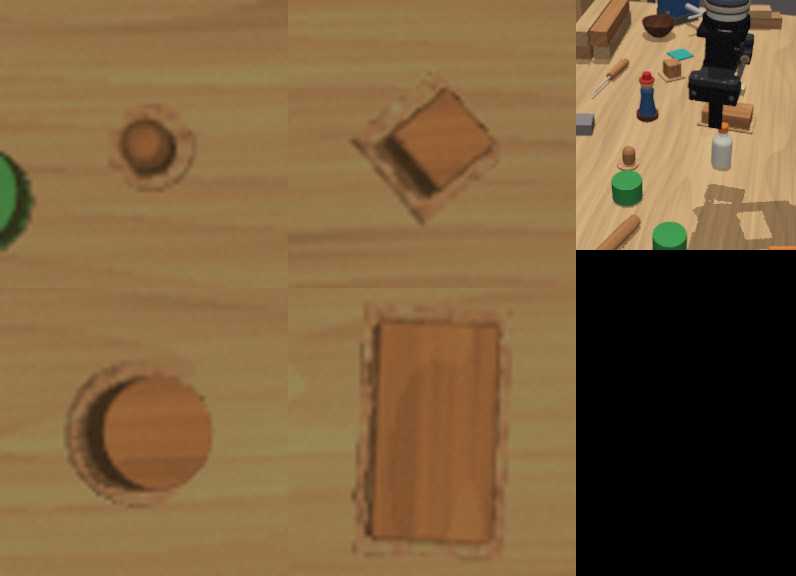

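All four parts stand on their pads, and the painted doll is still upright. Checking centring with parallax removed, from readings on this view:

| Part | Part top | Pad |
|---|---|---|
| Head | (147,146) | (153,148) |
| Chest | (441.5,142) | (427,146) |
| Skirt | (158.5,432) | (142,432) |
| Foot block | (435.5,431) | (433,431) |

Run:
```python
from g import *
c=robot.camera("top")
for n,uv0,cell,p,q,h in(("head",(239,206),(0,0),(147,146),(153,148),.045),("chest",(428,205),(288,0),(441.5,142),(427,146),.045),("skirt",(475,276),(0,288),(158.5,432),(142,432),.047),("foot",(341,291),(288,288),(435.5,431),(433,431),.039)):
    f=lambda a:(np.array(a,float)-cell+.5)/4-.5+np.array(uv0)-36
    A=ray(c,[f(p)],h)[0,:2];B=ray(c,[f(q)],.005)[0,:2];print(n,A.round(4),B.round(4),((A-B)*1e3).round(1))
```

```text
head [0.6378 0.1957] [0.642  0.1983] [-4.2 -2.5]
chest [ 0.6303 -0.2064] [ 0.6335 -0.2056] [-3.2 -0.8]
skirt [ 0.4764 -0.3026] [ 0.4769 -0.3044] [-0.5  1.7]
foot [ 0.4548 -0.0142] [ 0.4544 -0.0137] [ 0.4 -0.5]
```

```bash
python3 -c "
from rig import robot
print(robot.hand_in())"
```

```text
the job is handed in; nothing more can be done
None
```

I handed the job in at about 36 s: head, chest, skirt and foot block stand upright on their own pads, moved in that order and centred within about 5 mm (head loosest, at roughly 4–5 mm off), with the painted doll left standing; no verdict was returned.

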